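# Set up a fingerprinted tile for inspection

## Robot

A 7-joint arm with a two-finger parallel gripper is mounted at the origin on the work surface. World frame = base frame: x ahead of the robot, y to its left, z up, the work surface at z = 0. Lengths are in m, angles in rad, forces in N, time in s.
With the tool pointing down it reaches from about 0.375 to 0.925 m from the base axis. Payload 3.1 kg.
Tool frame: the origin (TCP) lies between the finger pads; the fingertips stand 19 mm ahead of it and the grasp point (between the pads) is the TCP; z points along the fingers, y is the line along which they close (so a half turn about z gives the same grasp; the last joint's range is limited). The gripper opens to 85 mm and grips with 20 to 120 N. Pads are 22 mm wide; open, the fingers measure 114 mm over their backs; the gripper's body (76 mm by 85 mm) begins 54 mm behind the grasp point. The pads swing forward as they close: fully open they stand 13 mm farther back than shut.
Start: joints at [1.165, 0.383, 0.044, 1.598, -0.018, 1.161, -0.05], TCP at [0.197, -0.619, 0.224] pointing down, gripper open.
Joint ranges: [-2.61, 2.61], [-0.41, 2.15], [-1.48, 1.57], [0, 2.5], [-1.57, 4.71], [0.05, 1.97], [-2.85, 2.85]. Speed limits (rad/s): [2.79, 2.79, 3.14, 3.14, 3.14, 3.14, 3.14].

## Interface

Orientations are given as a unit quaternion [x, y, z, w].
In Python, from bench import move_ptp, movel, move_j, move_gripper, pause, inverse_kinematics, read_camera, camera_params, MotionError, sign_off, look_for, tip_of, read_time_s, read_qpos, read_joint_vel, read_effort, read_eef_pos, read_tcp_rot, read_ft_force, read_ft_torque, read_finger_gap, read_grasp_force gives the robot as it stands. Calls block until the motion is done:
- move_ptp(position, orientation): joint-space move of the TCP to a pose.
- movel(position, orientation=None, speed=0.15): straight line of the TCP; orientation=None keeps the orientation; speed is the mean speed in m/s.
- move_j(angles): joint-space move.
- move_gripper(opening, effort=None): finger opening in m; effort is the grip in N (None keeps the last); returns when the fingers have stopped.
- pause(seconds).
- inverse_kinematics(position, orientation): joint angles nearest the present ones, or None.
- read_camera(name): name is "side" or "top" or "wrist"; returns the picture (400x640x3 uint8, red, green, blue); there is no depth.
- camera_params(name): a dict with "K" (3x3 intrinsics, pixels), "camera_from_world" (4x4, takes a point from world to camera coordinates). Camera axes: x right, y down, z forward; pixel columns grow to the right and rows downward; lengths in m; the calibration is good to about 2 mm. A picture is of the moment at which its call begins: read the wrist's pose just before it. camera_params takes no time and is no camera call; for the wrist camera it gives the pose at the moment of the call.
A pose or a line that the arm cannot do raises MotionError and nothing moves.
- sign_off(): hands the job in; it is judged then, once.
Trained networks look in the newest picture that a camera, given by its name, has taken for a name from the list of things; names that differ only in an ending like _2 or _b are one class to them, and where a whole thing is asked for, a point or a joint stands for the part that bears it (a point fixed in the world has none). Each returns a list of dicts, best first, with "confidence" (0 to 1); they miss things now and then, are a little off and sometimes report something else, mostly with a low value. They report only what shows in the picture. A call takes as long as a camera call. They do not tell look-alikes from the thing itself.
- look_for(camera, name): "at" ([column, row] in pixels, amid what is visible of it).
- tip_of(camera, name): "at" ([column, row] in pixels: a listed point, or the origin of a listed thing).
Readings, each from a call of its own:
- read_time_s(): time.
- read_qpos(): joint angles.
- read_joint_vel(): joint speeds.
- read_effort(): joint torques, N m.
- read_eef_pos(): TCP position.
- read_tcp_rot(): TCP orientation.
- read_ft_force(): force on the tool from outside, world axes, zero at the start.
- read_ft_torque(): the same for the moment, N m.
- read_finger_gap(): finger opening in m.
- read_grasp_force(): force on a finger pad.
Only numpy, scipy, OpenCV 4.12 (cv2) and the standard library are available. Lean on these libraries where they do the work, as an engineer would, in place of code of your own. Each camera call takes 0.05 s, during which the arm holds its last target. There are 200 camera calls.

## Task

Lay the oblong tile, print side up and with its long side running up the slope, on the small sloping easel of the inspection stand, gently, centred and square so that its short edge rests against the ledge; let go of it there. Then swing the stand's lens round until it is centred over the tile, and let go. Leave the tile at the ledge and the other things on the table where they are.

Things in the scene. Friction and masses are not known exactly. Their poses are not given: they have to be found in the camera images.
- tile_center (a point): centre (half-way up) of the loose oblong white glazed tile, 100 x 60 x 10 mm, about 140 g, lying flat on the table, with a dark fingerprint in the middle of its upper face. Its x axis runs along the 100 mm length, y along the 60 mm width, z out of the printed face. Either end may go to the ledge.
- easel: sloping aluminium easel: plate 40 mm wide (fingers at the tile's long sides pass beside it), 8 mm thick, 25 degrees from level, facing away from the robot (its ledge is on the far side). Origin on its surface at the ledge's inner face, mid-width, 50 mm above the table. x runs up the slope (plate to 110 mm), y across, z out of the surface. Ledge: along y, x -8 to 0, 7 mm high, 40 mm wide. A well laid tile's centre is at (50, 0, 5) mm here.
- stand: the inspection stand that carries easel and lens, fixed to the table. Grey base plate 12 mm thick, from -110 to 110 mm in its x (up-slope, towards the robot, is +x) and -145 to 65 mm in y; origin on the table under the easel's middle. Under the easel's edges there is at least 25 mm of free height over the base. Friction may hold the tile on the slope short of the ledge.
- lens_pivot (a point): point on the vertical axis of the swinging lens arm, at the lens's height (190 mm above the table), on a post 16 mm in diameter that stands on the base to the near left of the easel as seen from the robot; the collar on top of it reaches 208 mm above the table.
- lens_center (a point): centre of the round lens (black rim, 102 mm outer diameter, 12 mm thick), level, 190 mm above the table, 163 mm from the pivot axis. With the arm at 0 it stands exactly over the centre of a tile laid well; there it is about 80 mm above the tile's top edge.
- lens_knob (a point): grip point on the upright black knob of the lens arm, 16 mm in diameter; it stands up 45 mm from the arm's mid-height beyond the lens, 222 mm from the pivot axis on the line through the lens centre; this point is 28 mm above the lens centre's height and 17 mm below the knob's top.
- lens_arm (a joint): angle of the lens arm (rad) about its vertical pivot: 0 with the lens over the easel, positive swung away anticlockwise as seen from above (to the robot's left). Starts at 1.65 to 1.95, stops at -0.4 and 2.1: nothing stops it at 0. It moves with light friction (under 1 N at the knob) and stays where it is left.
- square_tile_center (a point): bystander: centre of a loose plain square tile, 60 x 60 x 10 mm, same material as the oblong one.
- powder_jar_center (a point): bystander: centre of a loose jar, 52 mm in diameter, 60 mm high.
- brush: bystander: loose powder brush lying on the table, 142 mm long along its x (-80 to 62 mm), 15 mm high.
- magnifier: bystander: loose hand lens lying flat, 92 mm across, 12 mm high, origin at the rim's centre, handle reaching 136 mm along its -x.
- dish_a: bystander: loose flat lidded dish, 64 mm in diameter, 16 mm high, origin under its centre.
- dish_b: bystander: a second dish like dish_a.
- tape_roll: bystander: loose roll of clear tape lying flat, 64 mm in diameter, 19 mm high, origin under its centre.
- sample_case: bystander: loose purple case, 70 x 100 x 35 mm, origin under its centre.
Mind the look-alikes: they are no part of the job. What is shaped like the part that bears tile_center but orange or red is not meant.

How it is judged:
On the way:
1. the tile lies on the easel, against the ledge, and has been let go, with the lens still swung clear (x of tile_center in the frame of easel between 0.046 and 0.0535 m and y of tile_center in the frame of easel between -0.01 and 0.01 m and z of tile_center in the frame of easel between 0.002 and 0.008 m and angle between the x axis of tile_center and the x axis of easel, either way round below 0.09 rad and angle between the z axis of tile_center and the z axis of easel, either way round below 0.06 rad and angle between tile_center's own z axis and vertical below 0.8 rad and contact force between tile and the fingers below 0.05 N and value of joint lens_arm above 0.9 rad), for 0.2 s.
At the end, for the whole second after the job is handed in: The tile lies still and flat (0.06 rad) on the easel, print up, short edge within 3.5 mm of the ledge, centred within 10 mm, square within 0.09 rad; the lens is at rest, its centre within 20 mm of the tile's centre seen from above; bystanders are within 30 mm of their starts (x of tile_center in the frame of easel between 0.046 and 0.0535 m and y of tile_center in the frame of easel between -0.01 and 0.01 m and z of tile_center in the frame of easel between 0.002 and 0.008 m and angle between the x axis of tile_center and the x axis of easel, either way round below 0.09 rad and angle between the z axis of tile_center and the z axis of easel, either way round below 0.06 rad and angle between tile_center's own z axis and vertical below 0.8 rad and horizontal distance between lens_center and tile_center below 0.02 m and velocity of joint lens_arm between -0.03 and 0.03 rad/s and linear speed of tile below 0.02 m/s); the robot touches nothing.
It fails at once if any of the other loose things on the table is moved more than 30 mm (distance of any of square_tile_center, powder_jar_center, brush, magnifier, dish_a, dish_b, tape_roll, sample_case from where it was at the start of the episode above 0.03 m).
It fails at once if the tile is knocked or pressed hard against the stand (over 40 N) (contact force between tile and stand above 40 N).
It also fails if it takes over 72 s, if anything falls off the work surface, if the arm or the gripper's body presses on something with over 40 N, if the wrist force passes 120 N, or if a joint passes its speed limit or range.

## Working session

There is one attempt and no reset: what is moved stays moved. The work goes in short steps, each a Python script; the robot and the scene stay as the last script left them, time stands still between calls to the robot, and variables do not carry over. Pictures are saved under pics/ and viewed, at most 10 in all, crops included, and the job is handed in when it is done.

```bash
mkdir -p pics; cat > h.py <<'E'
import numpy as np, cv2
from bench import *
from scipy.spatial.transform import Rotation as R
def snap(c,f=None):
    P=camera_params(c); im=read_camera(c)
    if f: cv2.imwrite('pics/'+f,im[:,:,::-1])
    return im,P
def ray(P,uv):
    T=np.array(P['camera_from_world']);K=np.array(P['K'])
    d=T[:3,:3].T@np.linalg.solve(K,[uv[0],uv[1],1.]);o=-T[:3,:3].T@T[:3,3];return o,d
def onz(P,uv,z):
    o,d=ray(P,uv);return o+d*(z-o[2])/d[2]
def proj(P,p):
    T=np.array(P['camera_from_world']);c=T[:3,:3]@np.asarray(p,float)+T[:3,3];q=np.array(P['K'])@c;return q[:2]/q[2]
E
python3 - <<'E'
from h import *
np.set_printoptions(precision=4,suppress=True)
Z=dict(tile_center=.005,easel=.05,stand=0,lens_pivot=.19,lens_center=.19,lens_knob=.218,square_tile_center=.005)
for c in('top','side'):
    im,P=snap(c,c+'0.png')
    o,_=ray(P,(320,200));print(c,o)
    for n,z in Z.items():
        for r in tip_of(c,n)[:3]: print(n,np.round(r['at'],1),round(r['confidence'],2),onz(P,r['at'],z))
print(read_time_s(),read_tcp_rot())
a=cv2.imread('pics/top0.png')
E
```

```text
top [0.4401 0.0139 1.2205]
tile_center [436.6 274.9] 0.84 [ 0.3049 -0.4121  0.005 ]
tile_center [358.1 186.7] 0.81 [ 0.5848 -0.1511  0.005 ]
tile_center [444.4 215.6] 0.77 [ 0.4981 -0.438   0.005 ]
easel [329.3 142.4] 0.57 [ 0.7191 -0.0499  0.05  ]
easel [210.5 211.7] 0.53 [0.4863 0.3153 0.05  ]
stand [301.  207.9] 0.82 [0.5095 0.0346 0.    ]
lens_pivot [263.9 242.6] 0.72 [0.4006 0.1297 0.19  ]
lens_center [211.7 211.6] 0.63 [0.4812 0.276  0.19  ]
lens_knob [187. 202.] 0.61 [0.5037 0.3357 0.218 ]
square_tile_center [402.8 227.4] 0.82 [ 0.4554 -0.3004  0.005 ]
side [0.0768 0.8251 1.1599]
tile_center [332.  195.4] 0.96 [ 0.5926 -0.1518  0.005 ]
tile_center [432.9 178.2] 0.93 [ 0.3088 -0.4086  0.005 ]
tile_center [391.7 158. ] 0.67 [ 0.486  -0.4386  0.005 ]
easel [312.4 227.1] 0.79 [0.5606 0.0403 0.05  ]
stand [327.9 236.9] 0.96 [0.5169 0.0164 0.    ]
lens_pivot [342.4 239.5] 0.93 [0.4057 0.1377 0.19  ]
lens_center [291.5 264.7] 0.96 [0.4835 0.2758 0.19  ]
lens_knob [271.1 271.8] 0.84 [0.5051 0.3346 0.218 ]
square_tile_center [387.5 181. ] 0.72 [ 0.4493 -0.3143  0.005 ]
0.8 [ 0.9882  0.1533  0.     -0.    ]
```

View pics/top0.png

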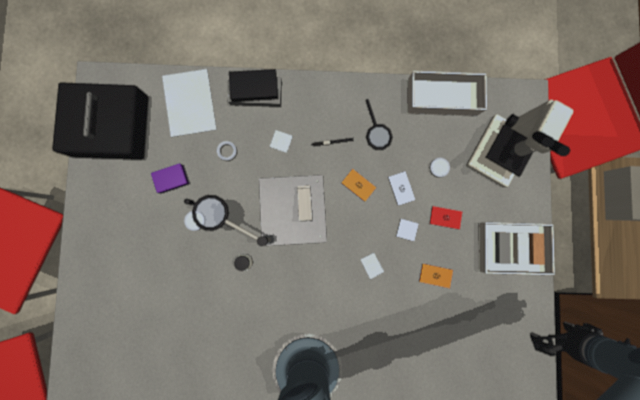

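View pics/side0.png

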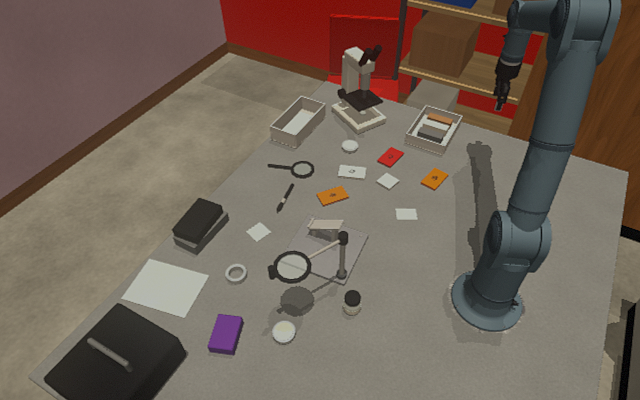

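The printed white tile is at about (402,188) in the top view. The orange and red ones at (358,186), (436,275) and (445,217) are decoys. The stand base is at about (293,210), with the easel at (304,204) and the lens at (211,212). Next I'll look at both from close by with the wrist camera.

```bash
python3 - <<'E'
from h import *
np.set_printoptions(precision=4,suppress=True)
P=camera_params('top')
t=onz(P,(402,188),.01);print('tile',t)
q=np.array([1.,0,0,0])
print('base corners',[onz(P,u,.012)[:2] for u in((260,179),(323,177),(326,241),(263,244))])
move_ptp([t[0]-.03,t[1],.33],q)
im,W=snap('wrist','w1.png');print('cam',ray(W,(320,200)))
for r in tip_of('wrist','tile_center')[:3]: print(np.round(r['at'],1),r['confidence'],onz(W,r['at'],.005))
move_ptp([.46,.0,.42],q)
im,W=snap('wrist','w2.png');print('cam',ray(W,(320,200)))
for n,z in dict(easel=.05,stand=0,lens_pivot=.19).items():
  for r in tip_of('wrist',n)[:2]: print(n,np.round(r['at'],1),r['confidence'],onz(W,r['at'],z))
a,b=cv2.imread('pics/w1.png'),cv2.imread('pics/w2.png')
print(read_time_s())
E
```

```text
tile [ 0.5845 -0.2954  0.01  ]
base corners [array([0.599 , 0.1708]), array([ 0.6123, -0.0343]), array([ 0.4044, -0.0496]), array([0.3893, 0.1524])]
cam (array([ 0.6248, -0.2981,  0.4794]), array([-0.2773,  0.0099, -0.9608]))
[381.  293.2] 0.85 [ 0.308  -0.4051  0.005 ]
[318.7 141.2] 0.73 [ 0.5852 -0.2917  0.005 ]
[228.2 134.7] 0.71 [ 0.5957 -0.1487  0.005 ]
cam (array([ 0.5317, -0.0028,  0.5693]), array([-0.2769,  0.0103, -0.9609]))
easel [303.7  90.7] 0.76 [0.5713 0.0288 0.05  ]
stand [310.8 131.4] 0.82 [0.5027 0.0199 0.    ]
stand [304.1  93.5] 0.75 [0.5703 0.0312 0.    ]
lens_pivot [221.2 210.1] 0.71 [0.4085 0.1355 0.19  ]
4.125
```

View pics/w1.png

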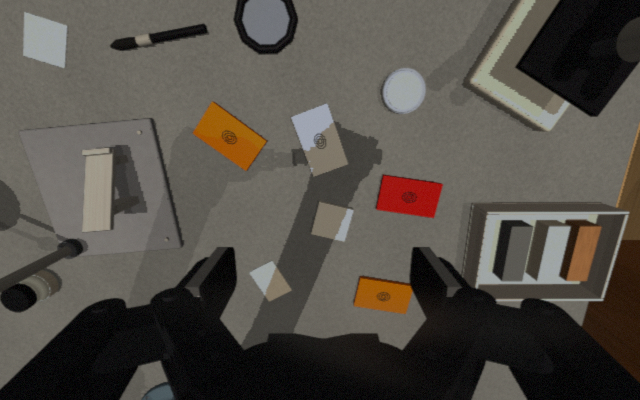

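View pics/w2.png

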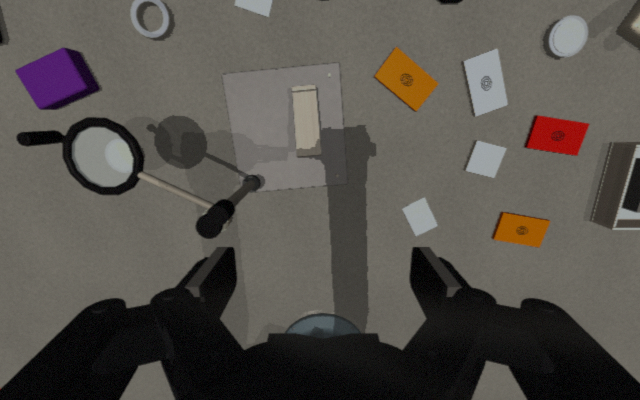

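w1 and w2 both show the tile. In w2 its corners are about (463,57), (495,49), (507,104) and (477,115). The easel plate spans (292..322, 87..155) with its ledge at the top, and the base corners are at (222,73), (339,63) and (347,183). I'll go closer to the easel and fit its pose.

```bash
python3 - <<'E'
from h import *
np.set_printoptions(precision=4,suppress=True)
im=cv2.imread('pics/w2.png'); 
W=camera_params('wrist'); 
def tilefit(im,W,uv):
    m=cv2.inRange(im,(95,95,95),(255,255,255)); n,l,st,_=cv2.connectedComponentsWithStats(m); k=l[int(uv[1])-8:int(uv[1])+9,int(uv[0])-8:int(uv[0])+9]; k=np.bincount(k[k>0]).argmax()
    c=max(cv2.findContours((l==k).astype(np.uint8),0,2)[0],key=cv2.contourArea)[:,0]
    w=np.array([onz(W,p,.01)[:2]*1000 for p in c],np.float32); return cv2.minAreaRect(w)
print('tile',tilefit(im,W,(486,82)))
q=np.array([1.,0,0,0])
move_ptp([.42,.0,.30],q)
im,W=snap('wrist'); print(W['camera_from_world'])
np.save('w3.npy',im); np.savez('w3p.npz',K=W['K'],T=W['camera_from_world'])
c=im[:300,150:550]; cv2.imwrite('pics/w3.png',cv2.resize(c,None,fx=2,fy=2,interpolation=2)[:,:,::-1])
for n,z in dict(easel=.05,stand=0,lens_pivot=.19).items():
  for r in tip_of('wrist',n)[:2]: print(n,np.round(r['at'],1),r['confidence'],onz(W,r['at'],z))
E
```

```text
tile ((355.567138671875, -42.26416015625), (1491.8228759765625, 775.6923217773438), 86.1005630493164)
[[-0.0007 -1.     -0.0003 -0.0005]
 [-0.9621  0.0006  0.2727  0.3504]
 [-0.2727  0.0005 -0.9621  0.568 ]
 [ 0.      0.      0.      1.    ]]
easel [298.9  51.6] 0.89 [0.5691 0.0288 0.05  ]
stand [308.2 106.1] 0.78 [0.5062 0.0206 0.    ]
lens_pivot [176.  210.6] 0.76 [0.4072 0.1363 0.19  ]
lens_pivot [528.3 143.1] 0.24 [ 0.4692 -0.1808  0.19  ]
```

View pics/w3.png

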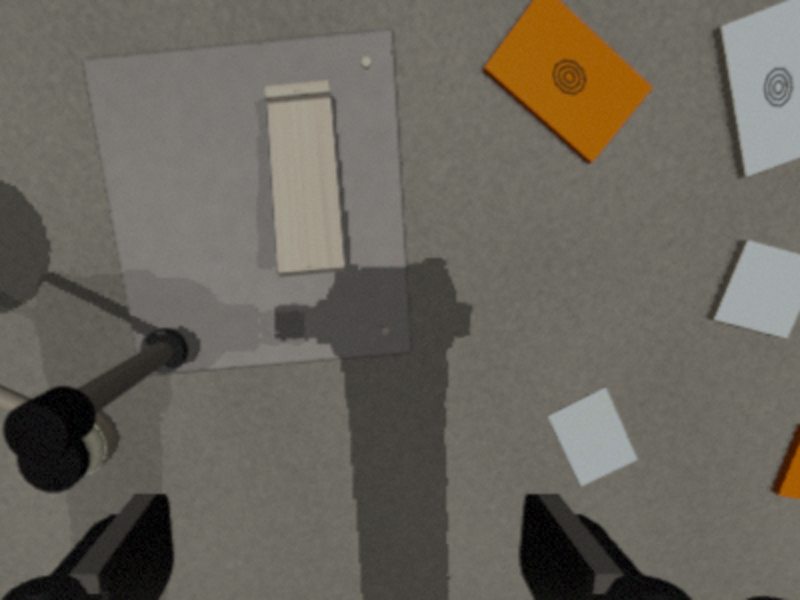

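```bash
cat > fit.py <<'E'
from h import *
from scipy.optimize import least_squares
np.set_printoptions(precision=4,suppress=True)
z=np.load('w3p.npz');W=dict(K=z['K'],camera_from_world=z['T'])
c,s=np.cos(np.radians(25)),np.sin(np.radians(25))
def stand(p):  # stand frame->world
    a=np.pi+p[2]; return R.from_euler('z',a).as_matrix(),np.array([p[0],p[1],0])
E_=np.array([[c,0,-s],[0,1,0],[s,0,c]])
def easel(p):
    Rs,t=stand(p); return Rs@E_, t+Rs@np.array([-p[3],0,.05])
obs=np.array([(268.5,100),(331.5,95.5),(279,271.5),(344,266.5),(86,60),(391,31),(409,351)])/2+[150,0]
def pts(p):
    Re,te=easel(p);Rs,ts=stand(p)
    A=[te+Re@np.array(v) for v in((0,-.02,0),(0,.02,0),(.11,-.02,0),(.11,.02,0))]
    return A+[ts+Rs@np.array(v) for v in((-.11,-.145,.012),(-.11,.065,.012),(.11,.065,.012))]
f=lambda p:(np.array([proj(W,x) for x in pts(p)])-obs).ravel()
if __name__=='__main__':
    r=least_squares(f,[.505,.02,.07,.045]);print(r.x,r.fun.reshape(-1,2));np.save('p.npy',r.x)
    Re,te=easel(r.x);print('easel',te,'tile goal',te+Re@[.05,0,.005])
    pv=onz(W,(175.5,211),.19);print(pv, np.linalg.norm((te+Re@[.05,0,.005]-pv)[:2]))
    im=cv2.imread('pics/w2.png');print('px tile w2',im[70,480],im[82,478],im[75,440])
E
python3 fit.py
python3 - <<'E'
from h import *
q=np.array([1.,0,0,0]); np.set_printoptions(precision=4,suppress=True)
move_ptp([.51,-.292,.22],q)
im,W=snap('wrist','w4.png'); print(read_eef_pos(),proj(W,[.5846,-.292,.01]),read_time_s())
E
```

```text
[0.5058 0.0223 0.0825 0.0658] [[-0.5334  1.1123]
 [ 0.0578  0.4081]
 [-0.7722 -0.5351]
 [ 0.468  -0.9165]
 [-2.6168 -0.5848]
 [ 1.9696 -0.9234]
 [ 1.6824  2.3883]]
easel [0.5713 0.0277 0.05  ] tile goal [0.5283 0.0242 0.0757]
[0.4068 0.1368 0.19  ] 0.16564123140507692
px tile w2 [166 163 156] [168 164 158] [ 97 107 108]
[ 0.5112 -0.2895  0.2209] [324.473  113.8946] 6.15
```

View pics/w4.png

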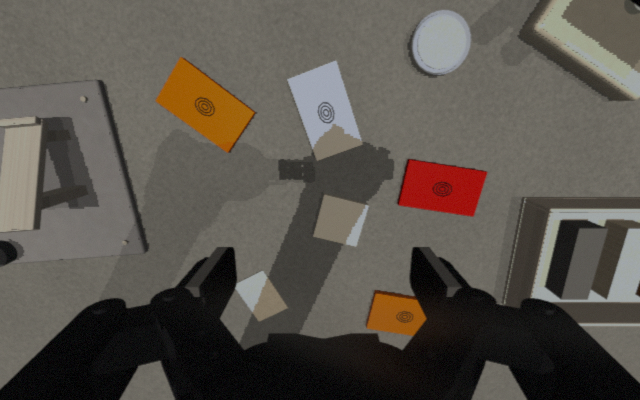

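The tile's corners in w4 are about (288,79), (337,62), (363,145) and (316,160), so I can grasp from these.

```bash
python3 - <<'E'
from h import *
import fit
np.set_printoptions(precision=4,suppress=True)
W=camera_params('wrist')
C=np.array([onz(W,u,.01)[:2] for u in((288,79),(337,62),(363,145),(316,160))])
ctr=C.mean(0); u=(C[0]+C[1]-C[2]-C[3]);L=np.linalg.norm(u)/2;u/=np.linalg.norm(u)
print(ctr,u,L,np.linalg.norm(C[0]+C[3]-C[1]-C[2])/2, np.degrees(np.arctan2(u[1],u[0])))
x=np.array([*u,0]);zz=np.array([0,0,-1.]);qg=R.from_matrix(np.c_[x,np.cross(zz,x),zz]).as_quat()
p=np.load('p.npy');Re,te=fit.easel(p)
qp=R.from_matrix(np.c_[-Re[:,0],Re[:,1],-Re[:,2]]).as_quat()
np.savez('q.npz',qg=qg,qp=qp)
move_ptp([*ctr,.10],qg)
print(inverse_kinematics(te+Re@[.06,0,.02],qp),inverse_kinematics(te+Re@[.06,0,.13],qp))
movel([*ctr,.019],speed=.1)
move_gripper(.05,40)
print(read_finger_gap(),read_grasp_force(),read_ft_force())
im,W=snap('wrist','w5.png')
movel([*ctr,.25],speed=.2)
print(read_finger_gap(),read_grasp_force(),read_eef_pos(),read_ft_force(),read_time_s())
E
```

```text
[ 0.5858 -0.2939] [0.9436 0.331 ] 0.0980677477689707 0.05932507109898686 19.327053118866978
[-0.0356  0.5849 -0.1051  1.6625  0.0363  1.3331 -1.6408] [-0.0486  0.5546 -0.0911  1.4771  0.0251  1.5478 -1.6311]
0.04973604036503132 0.0 [ 0.1923 -0.0716  0.5966]
0.05019828981167827 0.0 [ 0.5849 -0.2934  0.2482] [-0.7665 -0.8366 -0.917 ] 9.5333
```

View pics/w5.png

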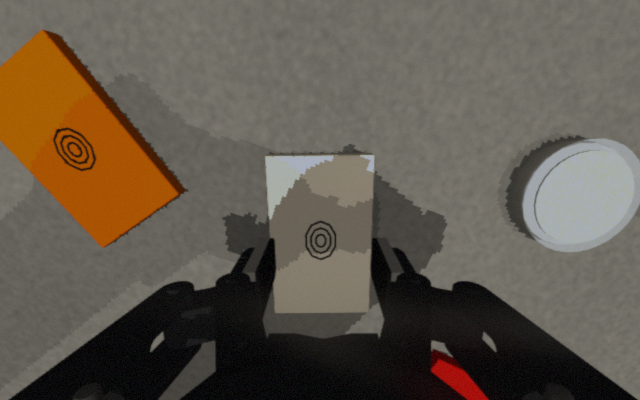

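In w5 the fingers are aligned with the tile and closed over its top edges, so they were too high. The tile hasn't moved, with its print at about (320,240). I'll go back lower.

```bash
python3 - <<'E'
from h import *
np.set_printoptions(precision=4,suppress=True)
q=np.load('q.npz')['qg'];ctr=np.array([.5858,-.2939])
move_gripper(.085)
movel([*ctr,.05],speed=.2)
for z in(.0125,.010):
    movel([*ctr,z],q,speed=.05)
    print(read_eef_pos(),read_ft_force())
    im,W=snap('wrist');print(proj(W,[*ctr,.01]),[ (np.round(r['at'],1),round(r['confidence'],2),onz(W,r['at'],.01)) for r in tip_of('wrist','tile_center')[:2]])
    move_gripper(.05,40)
    g=read_finger_gap();print(g,read_grasp_force(),read_ft_force())
    if g>.056:break
    move_gripper(.085)
print(read_time_s())
E
```

```text
[ 0.5861 -0.294   0.0127] [ 0.189  -0.5463 -0.6691]
[320.3226 246.3773] [(array([318.8, 238.6]), 0.96, array([ 0.59  , -0.2915,  0.01  ])), (array([ 74.7, 147.4]), 0.62, array([ 0.5964, -0.1564,  0.01  ]))]
0.050044397950869825 0.0 [-0.3836  0.1256 -0.1554]
[ 0.5855 -0.2938  0.0096] [ 0.0026  0.3323 -0.0216]
[321.0477 247.9293] [(array([ 68.4, 149.8]), 0.86, array([ 0.5946, -0.1555,  0.01  ])), (array([317.3, 241.6]), 0.57, array([ 0.5887, -0.2907,  0.01  ]))]
0.05013433106448641 0.0 [-0.7633  0.8845 -0.4207]
14.2417
```

```bash
python3 - <<'E'
from h import *
np.set_printoptions(precision=4,suppress=True)
move_gripper(.058,30)
print(read_finger_gap(),read_grasp_force(),read_eef_pos(),read_ft_force())
im,W=snap('wrist','w6.png'); s=read_camera('side'); P=camera_params('side')
a=proj(P,[.586,-.294,.02]).astype(int);print(a)
c=cv2.resize(s[a[1]-50:a[1]+30,a[0]-60:a[0]+60],None,fx=5,fy=5,interpolation=2)
print(proj(W,[*read_eef_pos()]))
cv2.imwrite('pics/mix.png',np.hstack([c,cv2.resize(im[130:330,220:420],(200,400))])[:,:,::-1])
E
```

```text
0.057823584038993237 0.0 [ 0.5858 -0.2939  0.01  ] [-0.2538 -0.0238  0.0384]
[351 169]
[320.6681 248.0595]
```

View pics/mix.png

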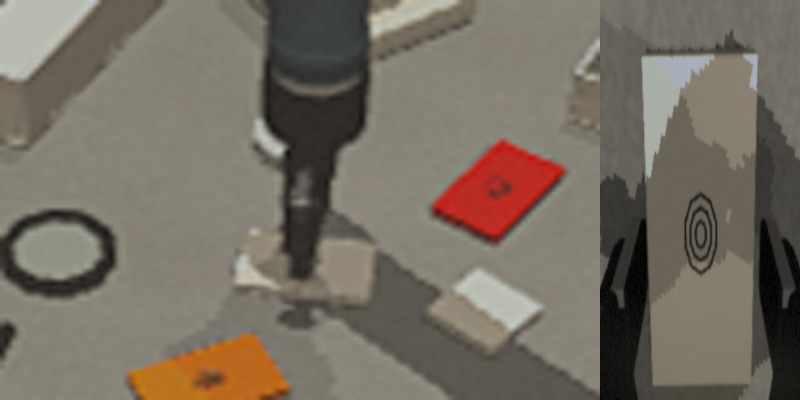

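The side crop shows the finger hovering above the tile, so the tips sit higher than expected at this opening. I'll step lower while watching the force.

```bash
python3 - <<'E'
from h import *
np.set_printoptions(precision=4,suppress=True)
q=np.load('q.npz')['qg'];W=camera_params('wrist')
C=np.array([onz(W,u,.01)[:2] for u in((261,157),(376,156),(370,322),(273,322))]);d=C[0]+C[1]-C[2]-C[3]
print(C.mean(0),np.linalg.norm(d)/2,np.linalg.norm(C[0]+C[3]-C[1]-C[2])/2,np.degrees(np.arctan2(d[1],d[0])))
ctr=C.mean(0)
for z in(.004,-.001,-.006):
    move_gripper(.078)
    try: movel([*ctr,z],q,speed=.04)
    except MotionError as e: print(e);break
    f=read_ft_force();print(z,read_eef_pos(),f)
    move_gripper(.05,40)
    g=read_finger_gap();print(g,read_grasp_force(),read_ft_force(),read_time_s())
    if g>.056 or abs(f[2])>8:break
E
```

```text
[ 0.5868 -0.2932] 0.09959593209075805 0.05854811062323559 20.138337858696953
0.004 [ 0.5863 -0.2928  0.0033] [ 0.2154 -0.3441  0.6136]
0.05003707783442369 0.0 [ 1.2091 -0.5504  0.4145] 15.7583
-0.001 [ 0.5862 -0.293  -0.0017] [-0.0985 -0.4011 -0.0639]
0.04996849129345469 1.6276713833212852 [0.2928 0.3217 2.8641] 16.8167
-0.006 [ 0.5862 -0.293  -0.0067] [0.2883 0.8182 0.1845]
0.058422686943352564 43.27955424785614 [ 0.7628 -0.1191  1.0182] 17.7917
```

```bash
python3 - <<'E'
from h import *
np.set_printoptions(precision=4,suppress=True)
q=np.load('q.npz')['qg'];ctr=[.5868,-.2932]
move_gripper(.078)
movel([*ctr,-.0095],q,speed=.04);print(read_eef_pos(),read_ft_force())
move_gripper(.05,50)
print(read_finger_gap(),read_grasp_force(),read_ft_force(),read_eef_pos())
movel([*ctr,.25],speed=.15)
pause(.2)
im,W=snap('wrist','w7.png')
np.savez('w7.npz',T=W['camera_from_world'],p=read_eef_pos(),r=read_tcp_rot())
print(read_finger_gap(),read_grasp_force(),read_eef_pos(),read_ft_force(),read_time_s())
cv2.imwrite('pics/w7c.png',cv2.resize(im[120:340,200:440],None,fx=2.5,fy=2.5,interpolation=2)[:,:,::-1])
E
```

```text
[ 0.5863 -0.293  -0.01  ] [ 0.5811  0.1319 -0.3733]
0.058389598048377074 54.73292648792267 [-0.0539  0.1036  2.0241] [ 0.5873 -0.2934 -0.009 ]
0.05840247362828561 54.434797167778015 [ 0.5866 -0.2931  0.2494] [ 0.1215  0.4589 -2.0611] 20.8167
```

View pics/w7c.png

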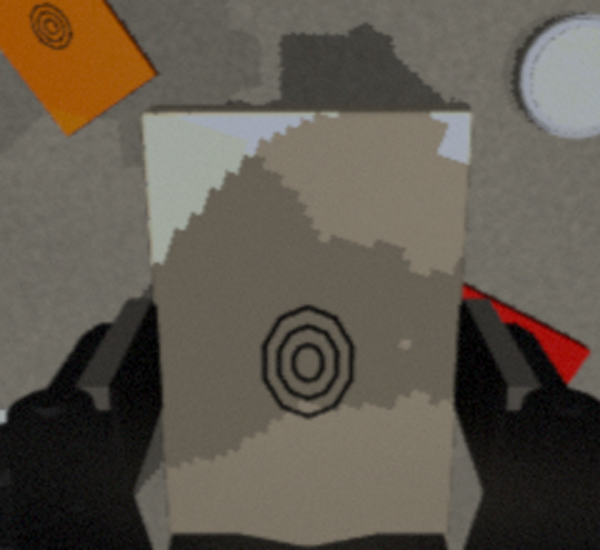

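The tile is lifted level and centred, with its print at about (323,264) in the full image. Next I'll fit its pose in the hand, move over the easel and do a guarded placement.

```bash
cat > place.py <<'E'
from h import *
import fit
from scipy.optimize import least_squares
np.set_printoptions(precision=4,suppress=True)
d=np.load('w7.npz');W=dict(K=camera_params('wrist')['K'],camera_from_world=d['T'])
Rt=R.from_quat(d['r']).as_matrix();px=lambda u:np.array(u)/2.5+[200,120]
def f(v):
    Rl=R.from_euler('zy',[v[3],v[4]]).as_matrix();w=lambda a,b:proj(W,d['p']+Rt@(Rl@np.array([a,b,0])+v[:3]))
    e=[*(w(.05,-.03)-px((143,112))),*(w(.05,.03)-px((471,110))),*(w(0,0)-px((307,361)))]
    for s,u in((-1,(172,533)),(1,(448,533))):
        A,B=w(.05,s*.03),w(-.05,s*.03);p=px(u);e.append(A[0]+(B[0]-A[0])*(p[1]-A[1])/(B[1]-A[1])-p[0])
    return np.array(e)
r=least_squares(f,[0,0,-.019,0,0]);print('tile in tool',r.x,r.fun)
E
python3 place.py
python3 - <<'E'
from h import *
import fit
np.set_printoptions(precision=4,suppress=True)
p=np.load('p.npy');Re,te=fit.easel(p);qp=np.load('q.npz')['qp']
move_ptp(te+Re@[.056,0,.13],qp)
pause(.2);im,W=snap('wrist','w8.png');print(read_eef_pos(),read_ft_force(),read_time_s(),read_finger_gap(),read_grasp_force())
E
```

```text
tile in tool [-0.0006  0.0014 -0.0168 -0.0065 -0.0078] [-0.1996  0.2958 -0.0048  0.23    0.545  -0.6235 -0.5595  0.2151]
[0.5758 0.0261 0.1919] [-0.3132  0.5333 -1.5422] 22.3083 0.05840383280181563 54.44100201129913
```

```bash
python3 - <<'E'
from h import *
import fit
np.set_printoptions(precision=4,suppress=True)
p=np.load('p.npy');Re,te=fit.easel(p);qp=np.load('q.npz')['qp']
X=.0550;go=lambda x,z,s=.02:movel(te+Re@[x-.0006,-.0014,z-.0125],qp,speed=s)
F=lambda:np.mean([Re.T@np.array(read_ft_force()) for _ in range(5)],0)
def E():return Re.T@(np.array(read_eef_pos())-te)+[.0006,.0014,.0125]
go(X,.06,.15);go(X,.016,.06);pause(.2);F0=F();print(F0,E())
z=.016
while z>-.004:
    z-=.001;go(X,z);f=F()-F0
    if abs(f[2])>2.5:break
print('contact z',z,E(),f)
z+=.0007;go(X,z);f1=F();print(f1-F0)
x=X
while x>.042:
    x-=.001;go(x,z);f=F()-f1
    if abs(f[0])>2.5:break
print('ledge x',x,E(),f,read_time_s(),read_finger_gap())
E
```

```text
[-0.8832 -0.6355 -1.9037] [ 0.0547 -0.      0.0166]
contact z 0.000999999999999993 [ 0.0548 -0.      0.0023] [3.7972 0.0114 7.4407]
[1.6374 0.4925 6.9314]
ledge x 0.054 [ 0.0548 -0.      0.0023] [ 2.909  -0.0186  1.6823] 28.3417 0.058337465898787404
```

```bash
python3 - <<'E'
from h import *
import fit
np.set_printoptions(precision=4,suppress=True)
p=np.load('p.npy');Re,te=fit.easel(p);qp=np.load('q.npz')['qp']
go=lambda x,z,s=.02:movel(te+Re@[x-.0006,-.0014,z-.0125],qp,speed=s)
F=lambda:np.mean([Re.T@np.array(read_ft_force()) for _ in range(5)],0)-[-.88,-.63,-1.9]
def E():return Re.T@(np.array(read_eef_pos())-te)+[.0006,.0014,.0125]
z=.0022
x=.055
for _ in range(8):
    z+=.0007;go(x,z);f=F();print(z,E(),f)
    if f[2]<1.5:break
while x>.040:
    x-=.001;go(x,z);f=F();print(round(x,4),E()[[0,2]],f[[0,2]])
    if f[0]>4:break
print(read_time_s())
E
```

```text
0.0029000000000000002 [ 0.0553 -0.      0.0023] [1.3971 0.2335 3.3768]
0.0036000000000000003 [0.0552 0.     0.0027] [-0.6869  0.8405  1.1123]
0.054 [0.054  0.0033] [-0.1773  0.5291]
0.053 [0.0529 0.0036] [-0.0055  0.4487]
0.052 [0.0519 0.0036] [-0.1121 -0.5376]
0.051 [0.0516 0.0034] [2.5199 1.4458]
0.05 [0.0516 0.0033] [7.0974 2.2726]
30.0917
```

```bash
python3 - <<'E'
from h import *
import fit
np.set_printoptions(precision=4,suppress=True)
p=np.load('p.npy');Re,te=fit.easel(p);qp=np.load('q.npz')['qp']
go=lambda x,z,s=.02:movel(te+Re@[x-.0006,-.0014,z-.0125],qp,speed=s)
go(.0508,.0025);print(Re.T@np.array(read_ft_force()))
move_gripper(.078);pause(.2);print(read_finger_gap(),read_grasp_force())
go(.0508,.10,.1);go(.09,.22,.2)
move_ptp([.42,.0,.30],[1.,0,0,0])
im,W=snap('wrist');print(read_eef_pos(),read_time_s())
np.savez('w9p.npz',K=W['K'],T=W['camera_from_world'])
for v in((-.0,-.03,.01),(0,.03,.01),(.1,-.03,.01),(.1,.03,.01),(.05,0,.01)):print(v,(proj(W,te+Re@np.array(v))-[220,0])*4)
print(tip_of('wrist','lens_pivot')[:1],tip_of('wrist','tile_center')[:3])
cv2.imwrite('pics/w9.png',cv2.resize(im[0:150,220:420],None,fx=4,fy=4,interpolation=2)[:,:,::-1])
P=camera_params('top');read_camera('top')
for n,z in(('lens_center',.19),('lens_knob',.218),('lens_pivot',.19)):
  r=tip_of('top',n)[:1];print(n,[onz(P,a['at'],z) for a in r])
E
```

```text
[ 6.4185 -0.3841  2.8025]
0.07796947234111563 0.0
[0.42   0.0001 0.2993] 33.5583
(-0.0, -0.03, 0.01) [214.3903 173.9177]
(0, 0.03, 0.01) [413.921  155.4631]
(0.1, -0.03, 0.01) [231.4446 488.659 ]
(0.1, 0.03, 0.01) [440.4298 470.6168]
(0.05, 0, 0.01) [324.5941 318.5711]
[{'at': [175.4, 208.4], 'confidence': 0.6}] [{'at': [300.2, 79.9], 'confidence': 0.86}, {'at': [574.0, 235.9], 'confidence': 0.84}, {'at': [435.6, 31.5], 'confidence': 0.6}]
lens_center [array([0.4829, 0.2834, 0.19  ])]
lens_knob [array([0.4995, 0.3354, 0.218 ])]
lens_pivot []
```

View pics/w9.png

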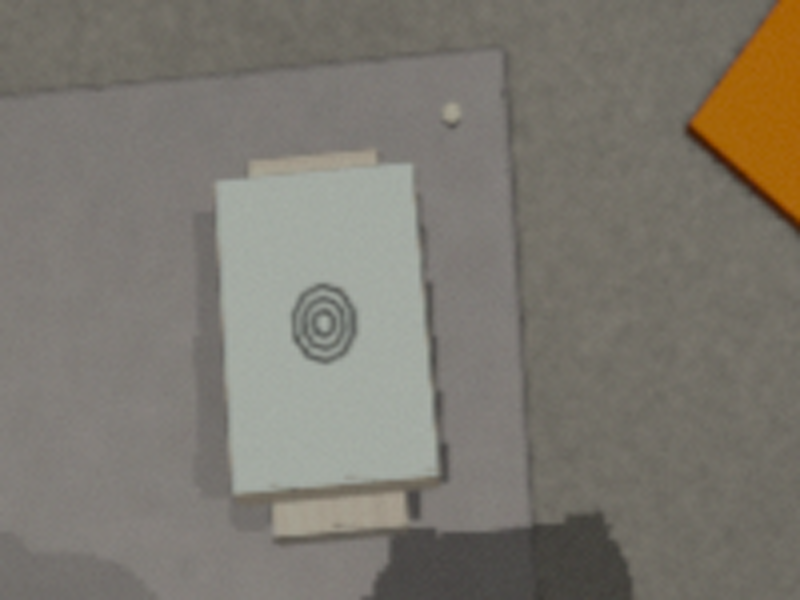

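The tile corners in w9 are about (217,182), (412,165), (233,494) and (440,478). That is print up, square, centred on the plate and right at the ledge strip (248..376, 155). Next is the lens knob.

```bash
python3 - <<'E'
from h import *
import fit
np.set_printoptions(precision=4,suppress=True)
p=np.load('p.npy');Re,te=fit.easel(p)
z=np.load('w9p.npz');W=dict(K=z['K'],camera_from_world=z['T'])
print('ledge rows pred',(proj(W,te+Re@[-.008,0,.007])-[220,0])*4,'tile edge pred',(proj(W,te+Re@[0,0,.01])-[220,0])*4)
o=onz(W,(301,80.5),.0802);tc=o-Re[:,2]*.005;print('tile',tc)
Y=lambda a:(R.from_euler('z',a)*R.from_quat([1.,0,0,0])).as_quat()
pv=np.array([.4068,.1365]);a0=np.radians(64.1);rd=lambda a:np.array([np.cos(a),np.sin(a)])
k=pv+.222*rd(a0)
for a in np.linspace(a0,-.75,6):
    s=inverse_kinematics([*(pv+.222*rd(a)),.22],Y(a)); print(np.degrees(a),s)
move_ptp([*(k-.09*rd(a0)),.36],Y(a0));pause(.2)
im,W=snap('wrist','w10.png')
for n,zz in(('lens_knob',.218),('lens_center',.19),('lens_pivot',.19)):
  for r in tip_of('wrist',n)[:2]:
    w=onz(W,r['at'],zz);v=w[:2]-pv;print(n,np.round(r['at'],1),round(r['confidence'],2),w,np.linalg.norm(v),np.degrees(np.arctan2(v[1],v[0])))
print(read_time_s())
E
```

```text
ledge rows pred [313.4757 147.7382] tile edge pred [313.9622 164.7083]
tile [0.5274 0.0244 0.0757]
64.1 [-0.2457  0.3492 -0.5028  1.6915  0.1818  1.1475 -1.2501]
42.68563307303765 [-0.1752  0.4044 -0.455   1.6117  0.189   1.1694 -1.4983]
21.271266146075302 [-0.0897  0.4215 -0.4076  1.5805  0.1766  1.1761 -1.733 ]
-0.14310078088704734 [-0.0013  0.3996 -0.3532  1.6025  0.147   1.1658 -1.9602]
-21.557467707849394 [ 0.0847  0.341  -0.2961  1.6749  0.1075  1.1417 -2.1871]
-42.97183463481174 [ 0.166   0.2493 -0.2452  1.7889  0.0669  1.1114 -2.4224]
lens_knob [323.   89.5] 0.83 [0.5078 0.3357 0.218 ] 0.22334101593017067 63.12008704993854
lens_center [324.4 153.1] 0.56 [0.4816 0.2789 0.19  ] 0.16090445794322542 62.283675841555386
lens_pivot [321.  283.1] 0.82 [0.4079 0.1376 0.19  ] 0.001498767871568913 44.94844440778329
35.2917
```

```bash
cat > knob.py <<'E'
from h import *
np.set_printoptions(precision=4,suppress=True)
Y=lambda a:(R.from_euler('z',a)*R.from_quat([1.,0,0,0])).as_quat()
pv=np.array([.4072,.137]);a0=np.radians(63.1);rd=lambda a:np.array([np.cos(a),np.sin(a)])
E
python3 - <<'E'
from knob import *
k=pv+.222*rd(a0)
move_gripper(.05)
move_ptp([*k,.30],Y(a0));movel([*k,.235],speed=.1)
for z in(.226,.219,.212):
    movel([*k,z],speed=.05);f=read_ft_force();print(z,f)
    if abs(f[2])>5:break
    move_gripper(.012,20);g=read_finger_gap();print(g,read_grasp_force(),read_ft_force(),read_eef_pos())
    if g>.0145: break
    move_gripper(.05)
print(read_time_s())
E
```

```text
0.226 [ 0.3435 -0.4435 -0.7397]
0.013079511813247152 19.500592947006226 [0.8107 0.5915 1.575 ] [0.5077 0.3351 0.2263]
0.219 [ 0.3097  0.0398 -0.1556]
0.014366903537964187 19.507353007793427 [ 0.0722 -0.1245  0.6276] [0.5077 0.3351 0.2192]
0.212 [-0.2758  0.0173  0.1481]
0.014501363032056775 20.782686173915863 [-0.0445  0.3944  0.7151] [0.5077 0.335  0.2122]
40.025
```

```bash
python3 - <<'E'
from knob import *
af=np.arctan2(.0244-.137,.5274-.4072);mx=0
for a in np.linspace(a0,af,19)[1:]:
    movel([*(pv+.222*rd(a)),.2125],Y(a),speed=.1)
    f=np.linalg.norm(np.array(read_ft_force())[:2]);mx=max(mx,f)
    if f>25: print('stop',a);break
print('max',mx,np.degrees(a),read_finger_gap(),read_eef_pos(),read_ft_force(),read_time_s())
pause(.3);move_gripper(.05);pause(.2)
p=read_eef_pos();movel([p[0],p[1],.30],speed=.15)
b=p[:2]-.1*rd(a);movel([p[0],p[1],.42],speed=.2)
im,W=snap('wrist','w11.png');C=[('wrist',W)]
for c in('wrist','top','side'):
  if c!='wrist': im,W=snap(c,c+'9.png')
  for n,zz in(('lens_center',.19),('lens_knob',.218),('tile_center',.08)):
    for r in tip_of(c,n)[:3]:
      w=onz(W,r['at'],zz)
      if np.linalg.norm(w[:2]-[.53,.02])<.12: print(c,n,np.round(r['at'],1),round(r['confidence'],2),w)
print(read_time_s())
E
```

```text
max 8.452979166120473 -43.13018329823168 0.014919005708376077 [ 0.5693 -0.0173  0.2124] [ 6.1077 -5.8437 -8.1278] 46.775
wrist lens_knob [324.1 173.2] 0.64 [ 0.5703 -0.0182  0.218 ]
top lens_center [306.  197.2] 0.88 [0.5288 0.0185 0.19  ]
side lens_center [323.  198.1] 0.61 [0.5281 0.0273 0.19  ]
side lens_knob [318.8 179.5] 0.6 [ 0.5635 -0.0106  0.218 ]
side tile_center [326.2 223.5] 0.57 [0.517  0.0278 0.08  ]
49.7917
```

```bash
python3 -c "
from h import *
print(read_finger_gap(),read_eef_pos(),read_ft_force());print(sign_off())"
```

```text
0.04990087660376346 [ 0.5691228  -0.01456555  0.41999872] [-0.3340076  -1.15209171 -0.42679647]
the job is handed in; nothing more can be done
None
```

I laid the tile print side up on the easel, square against the ledge, and released it. I then swung the lens over it, to within about 6 mm of the tile's centre by the cameras, let go of the knob and handed the job in at about 50 s. I did not check the bystanders' positions afterwards, and the result of the judging was not shown.

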